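# Hold the backlight shutter half open

## Task

Lift the blue dust cover off the backlight unit by its knob and set it down (do not drop it) right way up in the middle of the brown mat. Then slide the unit's sprung shutter by its red handle to half of its travel, so that its pointers stand at the green marks, and finish while still holding it there: it springs shut if let go. Leave the other things on the bench where they are.

Things in the scene. Friction and masses are not known exactly. Their poses are not given: they have to be found in the camera images.
- unit: backlight unit, fixed to the bench at the left or right: grey box 220 x 160 mm (x, y), 45 mm high, aluminium top. Origin: centre of its underside. Its x axis is the way the shutter opens, roughly away from the robot. On top, centred, a curb 160 x 110 mm outside, 5 mm thick, 8 mm high, locates the cover. Inside it: a yellow window and the shutter.
- half_mark (a point): fixed point on the unit where the handle's grip point is at half travel. Beside the shutter, at both sides (43 mm off in y), lie white scale strips with crosswise marks: black (shut), green (half, level with this point along x), black (fully open), 30 mm apart.
- shutter (a joint): travel of the sprung shutter (black plate 70 x 66 mm, under the cover at the start) along the unit's +x, in m: 0 shut, 0.060 fully open, 0.030 half. The spring always pushes it shut: 3.6 N at 0, rising 1.8 N per 10 mm, so 9 N at half and 14.4 N fully open.
- shutter_handle (a point): grip point of the shutter's handle, moving with it: a red upright block 20 x 20 mm, square to the unit's axes, 30 mm high. The point is on its axis, 12 mm below its top, 18 mm above the plate, 23.5 mm above the unit's top. Shut, it is 37 mm to the -x side of the unit's centre. Small red pointers on the plate stand level with it. With the cover off, only the 8 mm curb stands around.
- cover: loose blue dust cover, about 0.3 kg: hollow hood 180 x 130 mm (x, y), 60 mm high to its flat top, walls 4 mm, open below. It stands on the unit's top around the curb with about 6 mm play, axes nearly parallel to the unit's at the start. Origin: centre of its lower rim. Raise it at least 45 mm to clear the shutter handle.
- cover_knob (a point): middle of the head of the cover's black round knob: head 32 mm across and 20 mm tall on a neck 18 mm across and 14 mm tall; the point is 84 mm above the cover's lower rim and 24 mm above its flat top, on its centre line.
- mat: brown cork mat 240 x 200 mm (x, y), 3 mm thick, fixed flat on the bench; origin: centre of its underside.
- flux_jar: bystander: small white jar with red lid, 36 mm across, 45 mm tall, between the unit and the mat on the robot's side. Origin: centre of its underside
- solvent: bystander: white bottle with blue cap, 68 mm across, 190 mm tall, on the left. Origin: centre of its underside
- spray: bystander: blue can, 56 mm across, 160 mm tall, on the left. Origin: centre of its underside
- driver: bystander: screwdriver lying on the bench behind the unit and the mat, roughly crosswise. Origin: centre of its underside, midway along it
- reel: bystander: black component reel lying flat, 180 mm across, 14 mm thick, on the right. Origin: centre of its underside

How it is judged:
By the outcome, as a careful person would: the job done as asked, in the order asked, and still so for the second after the job is handed in, while the arm keeps its last pose, push and grip.
It also fails if it takes over 56 s, if anything falls off the work surface, if the arm or the gripper's body presses on something with over 40 N, if the wrist force passes 120 N, or if a joint passes its speed limit or range.

## Robot

A 6-joint arm with a two-finger parallel gripper is mounted at the origin on the work surface. World frame = base frame: x ahead of the robot, y to its left, z up, the work surface at z = 0. Lengths are in m, angles in rad, forces in N, time in s.
With the tool pointing down it reaches from about 0.3 to 0.825 m from the base axis. Payload 5.4 kg.
Tool frame: the origin (TCP) lies at the very end of the fingers, on their centre line; the grasp point (between the pads) lies 19 mm behind it; z points along the fingers, y is the line along which they close (so a half turn about z gives the same grasp; the last joint's range is limited). The gripper opens to 92 mm and grips with 3 to 60 N. Pads are 20 mm wide; open, the fingers measure 128 mm over their backs; the gripper's body (75 mm by 189 mm) begins 69 mm behind the grasp point.
Start: joints at [0.945, 0.158, 1.597, -0, 1.386, -0.21], TCP at [0.232, 0.526, 0.215] pointing down, gripper open.
Joint ranges: [-2.91, 2.91], [-0.94, 2.29], [0.18, 2.7], [-1.29, 4.43], [0.17, 2.64], [-3, 3]. Speed limits (rad/s): [2.57, 2.57, 3.14, 3.14, 3.14, 3.14].

## Interface

Orientations are given as a rotation vector (axis times angle).
In Python, from workcell import bot gives the robot as it stands. Calls block until the motion is done:
- bot.goto(position, orientation): joint-space move of the TCP to a pose.
- bot.line_to(position, rot=None, max_speed=0.15): straight line of the TCP; rot=None keeps the orientation; max_speed is the mean speed in m/s.
- bot.set_joints(angles): joint-space move.
- bot.set_gripper(opening, newtons=None): opening from 0.0 (shut) to 1.0 (fully open); newtons is the grip in N (None keeps the last); returns when the fingers have stopped.
- bot.hold(seconds).
- bot.inverse_kinematics(position, orientation): joint angles nearest the present ones, or None.
- bot.read_camera(name): name is "side" or "top" or "wrist"; returns a dict with "pixels" (480x640x3 uint8, blue, green, red), "fx", "fy", "cx", "cy" (pixels), "k1" (the pictures are not rectified: a ray, as slopes to the right and down, at radius r is drawn at 1 + k1 r^2 times it, then the intrinsics apply), "R" (3x3) and "t" (3): a world point X has camera coordinates R X + t. Camera axes: x right, y down, z forward; pixel columns grow to the right and rows downward; lengths in m; the calibration is good to about 2 mm. A picture is of the moment at which its call begins. There is no depth.
A pose or a line that the arm cannot do raises bot.MotionError and nothing moves.
- bot.job_done(): hands the job in; it is judged then, once.
Readings, each from a call of its own:
- bot.current_clock(): time.
- bot.current_joints(): joint angles.
- bot.current_joint_vel(): joint speeds.
- bot.current_effort(): joint torques, N m.
- bot.current_ee_pos(): TCP position.
- bot.current_tool_rot(): TCP orientation.
- bot.current_contact_force(): force on the tool from outside, world axes, zero at the start.
- bot.current_ft_torque(): the same for the moment, N m.
- bot.current_opening(): opening from 0.0 (shut) to 1.0 (fully open).
- bot.current_grip_force(): force on a finger pad.
Only numpy, scipy, OpenCV 4.12 (cv2) and the standard library are available. Lean on these libraries where they do the work, as an engineer would, in place of code of your own. Each camera call takes 0.05 s, during which the arm holds its last target. There are 200 camera calls.

## Working session

There is one attempt and no reset: what is moved stays moved. The work goes in short steps, each a Python script; the robot and the scene stay as the last script left them, time stands still between calls to the robot, and variables do not carry over. Pictures are saved under pics/ and viewed, at most 10 in all, crops included, and the job is handed in when it is done.

```bash
mkdir -p pics; ls; cat > h.py <<'E'
import numpy as np, cv2
from workcell import bot
from scipy.spatial.transform import Rotation as Ro
def cam(n,name=None):
    c=bot.read_camera(n); c['pixels']=np.asarray(c['pixels'])
    if name: cv2.imwrite('pics/'+name+'.png',c['pixels'])
    return c
def K(c): return np.array([[c['fx'],0,c['cx']],[0,c['fy'],c['cy']],[0,0,1.]])
def ray(c,uv):
    p=cv2.undistortPoints(np.array([[uv]],float),K(c),np.array([c['k1'],0,0,0.]))[0,0]
    R=np.array(c['R']);t=np.array(c['t'])
    d=R.T@np.array([p[0],p[1],1]); return -R.T@t, d/np.linalg.norm(d)
def atz(c,uv,z):
    o,d=ray(c,uv); return o+d*(z-o[2])/d[2]
def tri(obs):
    A=np.zeros((3,3));b=np.zeros(3);rs=[ray(c,u) for c,u in obs]
    for o,d in rs:
        P=np.eye(3)-np.outer(d,d);A+=P;b+=P@o
    X=np.linalg.solve(A,b)
    return X,[np.linalg.norm((np.eye(3)-np.outer(d,d))@(X-o)) for o,d in rs]
def proj(c,X):
    return cv2.projectPoints(np.array([X],float),cv2.Rodrigues(np.array(c['R'],float))[0],np.array(c['t'],float),K(c),np.array([c['k1'],0,0,0.]))[0][0,0]
def down(yaw): # tool z down, tool y axis at angle yaw+90 in world (x tool = yaw)
    x=np.array([np.cos(yaw),np.sin(yaw),0]);z=np.array([0,0,-1.]);return Ro.from_matrix(np.c_[x,np.cross(z,x),z]).as_rotvec()
E
python3 - <<'E'
from h import *
import pickle
d={}
for n in ['side','top','wrist']:
    d[n]=cam(n,n+'0'); c=d[n]; print(n,c['fx'],c['k1'],-np.array(c['R']).T@np.array(c['t']))
pickle.dump(d,open('c0.pkl','wb'))
print(Ro.from_rotvec(bot.current_tool_rot()).as_matrix().round(3),bot.current_clock(),bot.current_contact_force())
cv2.imwrite('pics/both0.png',cv2.resize(np.vstack([d['side']['pixels'],d['wrist']['pixels']]),(400,600)))
E
```

```text
pics
side 470.20778479041553 -0.030716757117108737 [0.31491788 0.91020585 0.84487339]
top 605.3013385041464 -0.048258726773224736 [ 0.32126279 -0.01889493  1.69266781]
wrist 382.06755185142845 0.009907587463704341 [0.16146634 0.55744014 0.38307739]
[[-0.915  0.404 -0.001]
 [ 0.404  0.915 -0.001]
 [ 0.    -0.001 -1.   ]] 0.15 [ 0.23904236  0.3851831  -0.44263829]
```

View pics/top0.png

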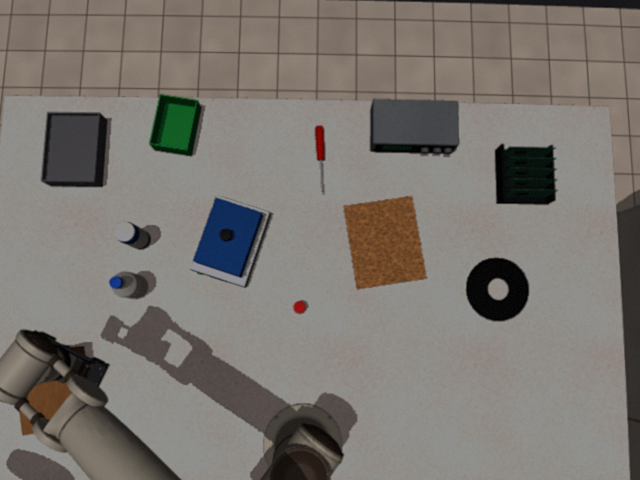

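View pics/side0.png

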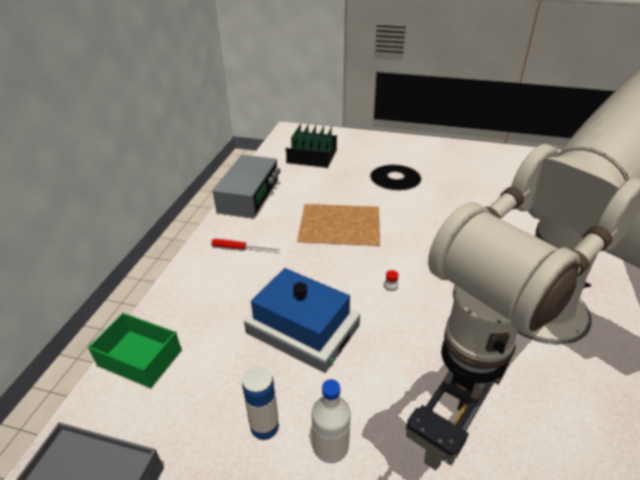

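Top view: blue cover with its knob near (227,235), mat centre near (385,242), jar lid at (300,307). Side view: knob near (300,290), mat around (340,225). I'll enlarge the relevant parts.

```bash
python3 - <<'E'
import pickle,cv2,numpy as np
d=pickle.load(open('c0.pkl','rb'))
t=d['top']['pixels'];s=d['side']['pixels']
f=lambda im,x,y,w,h,k:cv2.resize(im[y:y+h,x:x+w],None,fx=k,fy=k,interpolation=cv2.INTER_CUBIC)
a=f(t,180,185,100,110,4); b=f(s,240,260,125,110,3.2); b=cv2.resize(b,(400,352))
b=np.vstack([b,np.zeros((440-352,400,3),np.uint8)])
cv2.imwrite('pics/crop1.png',np.hstack([a,b]))
E
```

```text
(no output)
```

View pics/crop1.png

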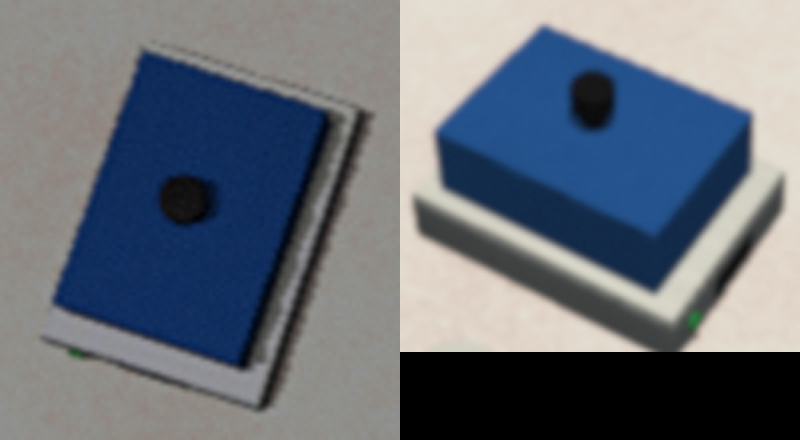

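Crop: knob head top at top-image (226,235) and side (300.3,286); the cover's four top corners are clear in both views.

```bash
python3 - <<'E'
from h import *
import pickle
d=pickle.load(open('c0.pkl','rb'));T=d['top'];S=d['side']
tc=lambda u:(180+(u[0]+.5)/4-.5,185+(u[1]+.5)/4-.5); sc=lambda u:(240+(u[0]-400)/3.2,260+u[1]/3.2)
print('knobtop',tri([(T,tc((184,200))),(S,sc((593,83)))]))
C=[]
for a,b in [((146,50),(437,132)),((326,114),(545,26)),((243,368),(750,116)),((53,303),(655,237))]:
    X,r=tri([(T,tc(a)),(S,sc(b))]);C.append(X);print(X.round(4),np.round(r,4))
C=np.array(C);print('cover ctr',C.mean(0), np.linalg.norm(C[0]-C[1]),np.linalg.norm(C[1]-C[2]),np.linalg.norm(C[2]-C[3]),np.linalg.norm(C[3]-C[0]))
v=C[0]+C[1]-C[2]-C[3];w=C[0]+C[3]-C[1]-C[2];print('yaw',np.arctan2(v[1],v[0]),np.arctan2(-w[0],w[1]))
U=np.array([atz(T,tc(a),.045) for a in [(148,45),(364,107),(265,408),(42,340)]]);print('unit',U.round(4),U.mean(0))
v=U[0]+U[1]-U[2]-U[3];w=U[0]+U[3]-U[1]-U[2];print('yaw',np.arctan2(v[1],v[0]),np.arctan2(-w[0],w[1]))
# mat: colour segmentation in both
for n,box in (('top',(335,185,435,300)),('side',(290,195,390,250))):
    im=d[n]['pixels'];x0,y0,x1,y1=box;p=im[y0:y1,x0:x1].astype(int);m=((p[...,2]-p[...,0])>60).astype(np.uint8)
    cs,_=cv2.findContours(m,0,2);c=max(cs,key=cv2.contourArea)
    q=cv2.approxPolyDP(cv2.convexHull(c),6,True)[:,0]+[x0,y0]
    M=np.array([atz(d[n],u,.003) for u in q.astype(float)]);print(n,q.tolist());print(M.round(4),M.mean(0))
for u,n in (((300,307),'jar'),): print(n,atz(T,u,.045))
print('solv top',atz(T,(117,283),.19),'spray',atz(T,(124,230),.16))
E
```

```text
knobtop (array([0.54729877, 0.20635198, 0.13954938]), [np.float64(0.0005566701193407207), np.float64(0.0005566701193404124)])
[0.6524 0.2407 0.1012] [0.001 0.001]
[0.6118 0.1191 0.1024] [0.0003 0.0003]
[0.4438 0.1698 0.0972] [0.0022 0.0022]
[0.4821 0.2956 0.1022] [0.0002 0.0002]
cover ctr [0.54753735 0.20630699 0.10075481] 0.12820598806193403 0.17551383054496836 0.13162269199157225 0.17895093042502422
yaw -0.30269062966673194 -0.3090882434713017
unit [[0.6688 0.2489 0.045 ]
 [0.6273 0.0979 0.045 ]
 [0.4186 0.16   0.045 ]
 [0.4626 0.3134 0.045 ]] [0.54433519 0.20503921 0.045     ]
yaw -0.2961687076398632 -0.27390161562079834
top [[411, 197], [425, 277], [358, 287], [344, 207]]
[[ 0.683  -0.2987  0.003 ]
 [ 0.4547 -0.3359  0.003 ]
 [ 0.4244 -0.1478  0.003 ]
 [ 0.6509 -0.1072  0.003 ]] [ 0.55322988 -0.22242585  0.003     ]
side [[305, 204], [378, 207], [378, 244], [298, 241]]
[[ 0.6853 -0.299   0.003 ]
 [ 0.4545 -0.3367  0.003 ]
 [ 0.4253 -0.1494  0.003 ]
 [ 0.6523 -0.1086  0.003 ]] [ 0.55435451 -0.22344327  0.003     ]
jar [0.36570649 0.0121397  0.045     ]
solv top [0.41412108 0.46467173 0.19      ] spray [0.55190304 0.4646012  0.16      ]
```

Everything is consistent: knob head top at z 0.1395 (expected 0.139), cover top 178×130 mm at z≈0.101–0.105, unit yaw ≈ −0.29, and the two mat measurements agree to 1–2 mm. Now the grasp.

```bash
python3 - <<'E'
from h import *
k=np.array([.5473,.2063]); r=down(np.pi-.30)
for p,y in (((.5473,.2063,.111),np.pi-.3),((.5538,-.2229,.07),np.pi+.162)): print(bot.inverse_kinematics(p,down(y)))
p=bot.current_ee_pos()
bot.line_to([k[0],k[1],.235],r,max_speed=.25)
bot.line_to([*k,.111],max_speed=.12); print(bot.current_contact_force())
bot.set_gripper(0,30); print(bot.current_opening(),bot.current_grip_force(),bot.current_contact_force(),bot.current_ee_pos())
bot.line_to([*k,.121],max_speed=.03); print(bot.current_contact_force())
bot.line_to([*k,.235],max_speed=.08); print(bot.current_opening(),bot.current_contact_force(),bot.current_ft_torque(),bot.current_clock())
cam('side','lift')
E
```

```text
[ 0.15401236  0.28212193  1.66548769  0.          1.19398303 -1.11678396]
[-5.84874156e-01  3.62706015e-01  1.65311919e+00 -4.44089210e-16
  1.12576745e+00 -2.31767048e+00]
[-0.39210878 -0.27163553  0.91430696]
0.33938472610056697 29.99993920326233 [ 1.84260311  0.80373214 -0.5964545 ] [0.54736102 0.20645261 0.11102393]
[-0.01488602  0.01007434 -2.33463667]
0.3388038119215555 [ 0.34970675 -0.08049084 -2.38840359] [ 0.00439137  0.02164471 -0.00235444] 6.2833
```

View pics/lift.png

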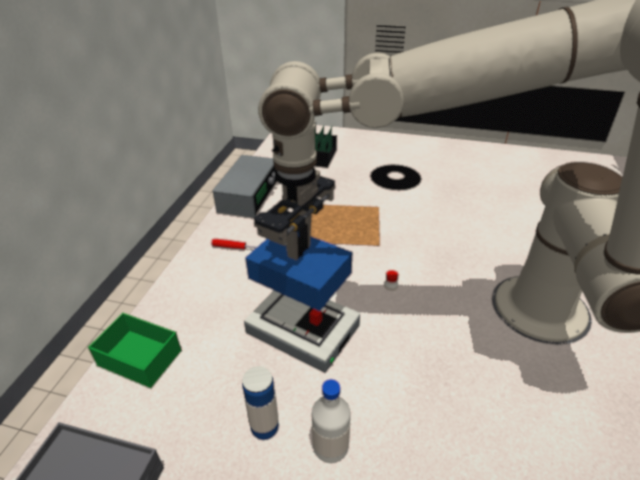

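The side view shows the cover level in the grip at (300,270), with the red handle exposed at (316,318). Now carry it to the mat and lower it with force checks.

```bash
python3 - <<'E'
from h import *
import pickle
m=np.array([.5538,-.2229]); r=down(np.pi+.162)
bot.line_to([*m,.235],r,max_speed=.2)
bot.line_to([*m,.085],max_speed=.12);bot.line_to([*m,.073],max_speed=.03)
bot.hold(.2);f0=bot.current_contact_force()[2]
z=.073
while z>.062:
    z-=.001; bot.line_to([*m,z],max_speed=.02); f=bot.current_contact_force()[2]; print(round(z,4),round(f-f0,2))
    if f-f0>1.5: break
bot.set_gripper(.5); bot.hold(.2)
bot.set_gripper(1.0)
bot.line_to([*m,.2],max_speed=.15)
print(bot.current_clock())
u=np.array([.545,.205])
bot.line_to([*u,.25],down(np.pi-.29),max_speed=.25)
R=Ro.from_rotvec(bot.current_tool_rot()).as_matrix()
W=cam('wrist','w1'); print(proj(W,[*u,.045]),-np.array(W['R']).T@np.array(W['t']))
T=cam('top','t1');S=cam('side','s1');pickle.dump((W,T,S),open('c1.pkl','wb'))
f=lambda im,x,y,w,h,k:cv2.resize(im[y:y+h,x:x+w],None,fx=k,fy=k,interpolation=cv2.INTER_CUBIC)
cv2.imwrite('pics/s1c.png',np.hstack([f(T['pixels'],330,180,110,120,3.5),f(S['pixels'],280,180,110,120,3.5)]))
print(bot.current_clock())
E
```

```text
0.072 -0.49
0.071 0.21
0.07 0.06
0.069 -0.31
0.068 7.48
14.4917
[323.81856108 210.15187405] [0.47111998 0.22714285 0.41915129]
16.5167
```

View pics/w1.png

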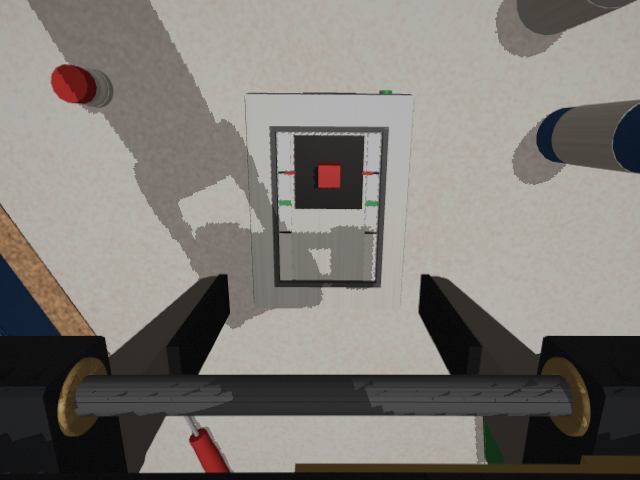

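View pics/s1c.png

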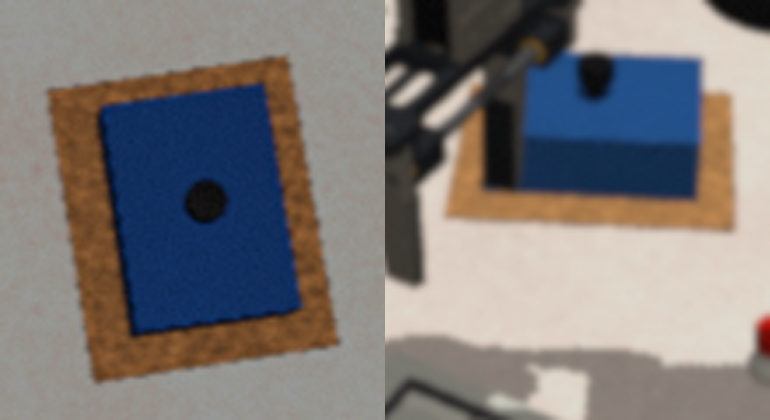

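The cover sits upright, square and level in the middle of the mat. The wrist view shows the handle at (329,176), pointers at row 173, green marks at (285,203) and (371,203), and open marks at row 232. Next I'll triangulate the handle and marks with a second, lower wrist view.

```bash
cat >> h.py <<'E'
def blobs(c,col,box,amin=4):
    p=c['pixels'].astype(int);x0,y0,x1,y1=box
    B,G,R=p[...,0],p[...,1],p[...,2]
    m=(R-np.maximum(B,G)>50) if col=='r' else (G-np.maximum(B,R)>25)
    k=np.zeros(m.shape,np.uint8);k[y0:y1,x0:x1]=m[y0:y1,x0:x1]
    n,l,st,ce=cv2.connectedComponentsWithStats(k)
    return [(ce[i].round(2).tolist(),st[i].tolist()) for i in range(1,n) if st[i,4]>=amin]
E
python3 - <<'E'
from h import *
import pickle
W,T,S=pickle.load(open('c1.pkl','rb'))
X=tri([(T,(388.4,237)),(S,(280+210/3.5,180+65/3.5))]);print('knob on mat',X, 'at z .09:',atz(T,(388.4,237),.097))
bot.line_to([.535,.205,.17],max_speed=.2)
V=cam('wrist','w2'); pickle.dump((W,V),open('c2.pkl','wb'))
for c in (W,V):
    print('red');[print(b) for b in blobs(c,'r',(200,0,480,330))]
    print('green');[print(b) for b in blobs(c,'g',(200,0,480,330))]
E
```

```text
knob on mat (array([ 0.55390293, -0.22202168,  0.09231538]), [np.float64(0.000338534796260338), np.float64(0.0003385347962601337)]) at z .09: [ 0.5528835  -0.22146331  0.097     ]
red
([328.93, 175.12], [318, 163, 23, 25, 567])
([289.68, 172.03], [285, 171, 11, 3, 31])
([367.0, 173.0], [362, 172, 11, 3, 33])
green
([385.6, 91.53], [380, 90, 12, 4, 43])
([284.72, 202.64], [279, 200, 12, 6, 53])
([371.5, 203.0], [366, 201, 12, 5, 60])
red
([333.01, 200.64], [319, 184, 30, 34, 974])
([283.5, 195.5], [278, 194, 12, 4, 48])
([380.51, 196.21], [374, 194, 14, 5, 57])
green
([403.27, 94.23], [396, 92, 15, 5, 66])
([278.0, 232.0], [271, 230, 15, 5, 75])
([385.5, 232.48], [378, 230, 16, 6, 86])
```

View pics/w2.png

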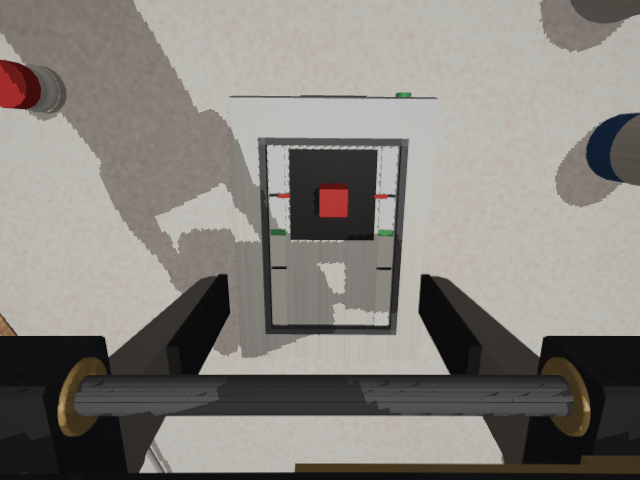

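In this view the handle's top face is centred near (333.5,202.5), pointers at row 196, green marks at (278,232) and (385.5,232).

```bash
python3 - <<'E'
from h import *
import pickle
W,V=pickle.load(open('c2.pkl','rb'))
for c in (W,V):  # bright top face
    p=c['pixels'].astype(int);m=(p[...,2]>170)&(p[...,2]-p[...,1]>80);m[:, :300]=0;m[:,360:]=0;m[:150]=0;m[230:]=0
    y,x=np.nonzero(m);u=((x.min()+x.max())/2,(y.min()+y.max())/2);c['h']=u;print(u,np.ptp(x)+1,np.ptp(y)+1,atz(c,u,.0805))
print('handle top',tri([(W,W['h']),(V,V['h'])]))
for a,b in (((284.72,202.64),(278,232)),((371.5,203),(385.5,232.48)),((289.68,172.03),(283.5,195.5)),((367,173),(380.5,196.2))):
    print(tri([(W,a),(V,b)])[0].round(4),atz(W,a,.046).round(4),atz(V,b,.046).round(4))
E
```

```text
(np.float64(331.5), np.float64(167.5)) 16 2 [0.50346032 0.22441486 0.0805    ]
(np.float64(333.0), np.float64(202.5)) 27 26 [0.50965773 0.22001139 0.0805    ]
handle top (array([0.49587922, 0.22363635, 0.15641992]), [np.float64(0.0014287858933735096), np.float64(0.0014287858933734728)])
[0.5268 0.1699 0.0441] [0.5265 0.1702 0.046 ] [0.5264 0.1704 0.046 ]
[0.5517 0.2524 0.0446] [0.5514 0.2523 0.046 ] [0.5512 0.2523 0.046 ]
[0.4986 0.1852 0.0556] [0.4993 0.1841 0.046 ] [0.4998 0.1837 0.046 ]
[0.5212 0.2554 0.049 ] [0.5216 0.2556 0.046 ] [0.5218 0.2557 0.046 ]
```

Green midpoint is (0.5389, 0.2113) and the handle is at (0.5097, 0.2200). They are 30.5 mm apart along yaw −0.29, as they should be. I'll grip across unit y, so the spring loads the friction direction, then slide.

```bash
python3 - <<'E'
from h import *
import pickle
W,V=pickle.load(open('c2.pkl','rb'))
print('top',tri([(W,(329.3,176.3)),(V,(333.2,202.5))]))
h=np.array([.5097,.2200]);a=-.293;r=down(np.pi+a);d=np.array([np.cos(a),np.sin(a)])
bot.set_gripper(.55)
bot.line_to([*h,.12],r,max_speed=.15)
bot.line_to([*h,.056],max_speed=.06); print(bot.current_contact_force())
bot.set_gripper(0,60); print(bot.current_opening(),bot.current_grip_force(),bot.current_contact_force(),bot.current_ee_pos())
bot.line_to([*(h+.029*d),.056],max_speed=.03); bot.hold(.3)
F=np.array(bot.current_contact_force());print(F,F[:2]@d,bot.current_opening(),bot.current_ee_pos(),bot.current_clock())
c=cam('wrist');cv2.imwrite('pics/w3.png',cv2.resize(c['pixels'][100:400,120:520],None,fx=2,fy=2,interpolation=cv2.INTER_CUBIC))
pickle.dump(c,open('c3.pkl','wb'))
for k in 'rg': [print(k,b) for b in blobs(c,k,(120,60,520,400))]
E
```

```text
top (array([0.5110874 , 0.22009657, 0.07313959]), [np.float64(0.00016758430101622223), np.float64(0.00016758430101618702)])
[-0.60713174 -0.25628472  1.26294623]
0.21350439215192296 59.999147057533264 [-1.0315399  -2.19286712  2.17014536] [0.50964082 0.2196511  0.05610378]
[-8.66601932 -2.15175603  9.39128723] -7.67520600914684 0.20748736642506632 [0.53540005 0.21171978 0.05604627] 21.6
r ([323.5, 308.63], [301, 275, 47, 67, 3002])
r ([249.26, 291.52], [240, 289, 20, 6, 117])
r ([398.16, 292.18], [390, 289, 18, 7, 100])
g ([435.87, 77.58], [424, 75, 24, 6, 139])
g ([236.13, 294.78], [227, 290, 25, 9, 138])
g ([410.01, 295.86], [396, 291, 24, 9, 148])
```

View pics/w3.png

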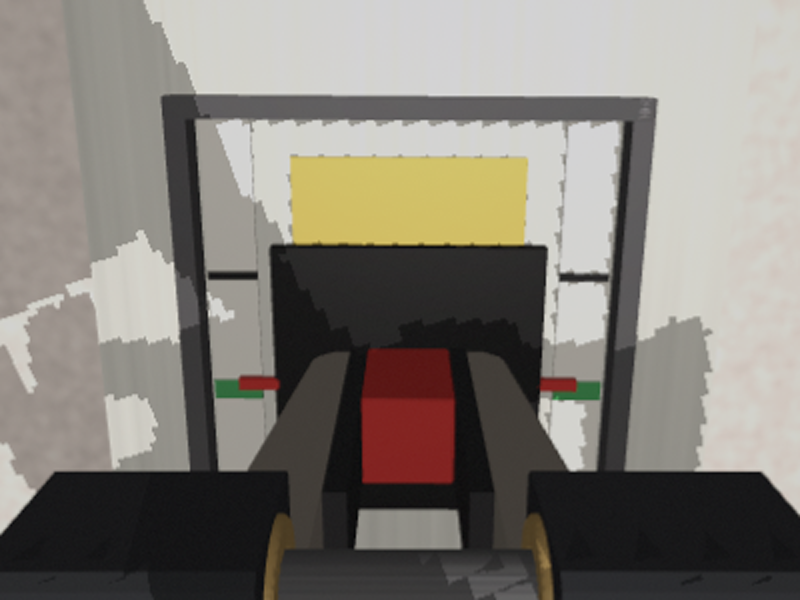

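The shutter is held nearly at half: pointers at about row 291.5 and green marks at about row 294.5. The arm yielded about 2 mm. I'll measure the remainder in the unit frame and correct it.

```bash
cat >> h.py <<'E'
A=-.293;D=np.array([np.cos(A),np.sin(A)])
def resid(c,gl,gr,box=(120,60,520,400)):
    # green using only columns free of the pointers
    out={}
    g=[]
    for lo,hi in (gl,gr):
        b=max(blobs(c,'g',(lo,250,hi,400)),key=lambda b:b[1][4]); g.append(atz(c,b[0],.046)[:2]); print('g',b)
    rs=[b for b in blobs(c,'r',box) if 40<b[1][4]<300]
    for zp in (.046,.0505,.052):
        P=[atz(c,b[0],zp)[:2] for b in rs]
        gm=np.mean(g,0);print(zp,'pointer-green along x (mm)',[round(1000*float((p-gm)@D),2) for p in P],'mean',round(1000*float((np.mean(P,0)-gm)@D),2))
E
python3 - <<'E'
from h import *
import pickle
W,V=pickle.load(open('c2.pkl','rb'));c=pickle.load(open('c3.pkl','rb'))
resid(W,(250,320),(340,400),(280,160,380,190)) if 0 else None
for I,g1,g2,r1,r2 in ((W,(284.72,202.64),(371.5,203),(289.68,172.03),(367,173)),(V,(278,232),(385.5,232.48),(283.5,195.5),(380.5,196.2))):
    for zp in (.046,.0505,.052):
        print('shut',zp,1000*((atz(I,r1,zp)+atz(I,r2,zp)-atz(I,g1,.046)-atz(I,g2,.046))[:2]/2@D))
resid(c,(225,239),(409,425))
E
```

```text
shut 0.046 -29.72553960540163
shut 0.0505 -30.205467679923697
shut 0.052 -30.36544370476439
shut 0.046 -29.227992492861727
shut 0.0505 -29.98715600926488
shut 0.052 -30.240210514732446
g ([232.94, 293.96], [227, 290, 12, 9, 100])
g ([414.0, 295.0], [409, 291, 11, 9, 99])
0.046 pointer-green along x (mm) [-1.54, -1.33] mean -1.44
0.0505 pointer-green along x (mm) [-3.51, -3.3] mean -3.4
0.052 pointer-green along x (mm) [-4.16, -3.96] mean -4.06
```

With the pointer plane at z 0.0505, the shut reading comes out at exactly −30 mm. The shutter is therefore 3.4 mm short, which matches the TCP travel of 27 mm.

```bash
python3 - <<'E'
from h import *
import pickle
h=np.array([.5097,.2200])
bot.line_to([*(h+.0326*D),.056],max_speed=.01); bot.hold(.5)
e=np.array(bot.current_ee_pos());print(e,(e[:2]-[.50964,.21965])@D,bot.current_contact_force(),bot.current_clock())
c=cam('wrist');pickle.dump(c,open('c4.pkl','wb'))
cv2.imwrite('pics/w4.png',cv2.resize(c['pixels'][200:400,200:450],None,fx=3,fy=3,interpolation=cv2.INTER_CUBIC))
for k in 'rg': [print(k,b) for b in blobs(c,k,(120,60,520,400))]
resid(c,(220,239),(409,425))
E
```

```text
[0.53865806 0.21074188 0.05603884] 0.030354249106716906 [-9.78472658 -2.8751054  10.26479521] 22.6583
r ([323.51, 308.64], [301, 275, 47, 67, 3003])
r ([249.35, 291.47], [240, 288, 20, 7, 119])
r ([397.5, 292.5], [388, 290, 20, 6, 120])
g ([436.76, 69.6], [425, 67, 24, 6, 136])
g ([235.64, 287.19], [227, 284, 24, 9, 143])
g ([411.24, 288.17], [397, 285, 24, 9, 144])
g ([232.6, 287.93], [227, 284, 12, 9, 106])
g ([414.34, 288.91], [409, 285, 12, 9, 105])
0.046 pointer-green along x (mm) [1.75, 2.16] mean 1.95
0.0505 pointer-green along x (mm) [-0.21, 0.19] mean -0.01
0.052 pointer-green along x (mm) [-0.86, -0.47] mean -0.66
```

View pics/w4.png

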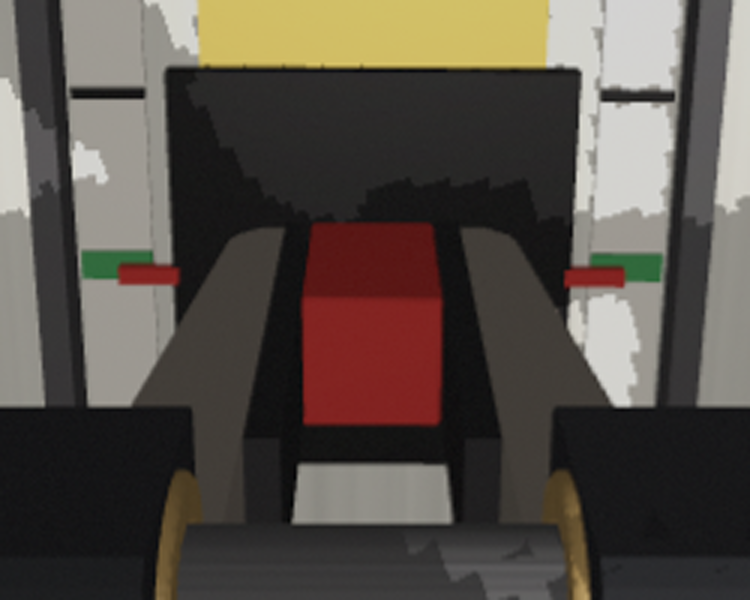

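The oblique view puts the pointers a little below the marks; corrected for the pointers' height, the residual is 0.0 mm, and TCP travel is 30.3 mm. I'll do a brief stability check, then hand in.

```bash
python3 - <<'E'
from h import *
bot.hold(1.0)
c=cam('wrist'); resid(c,(220,239),(409,425)); print(bot.current_ee_pos(),bot.current_grip_force(),bot.current_clock())
print(bot.job_done())
E
```

```text
g ([232.6, 287.93], [227, 284, 12, 9, 106])
g ([414.34, 288.91], [409, 285, 12, 9, 105])
0.046 pointer-green along x (mm) [1.75, 2.16] mean 1.95
0.0505 pointer-green along x (mm) [-0.21, 0.19] mean -0.01
0.052 pointer-green along x (mm) [-0.87, -0.47] mean -0.67
[0.53869253 0.2107444  0.05606376] 60.01185894012451 23.7583
the job is handed in; nothing more can be done
None
```

The job is handed in at about 24 s: the cover stands upright in the middle of the mat, and the gripper is holding the shutter at half travel, with its pointers measured level with the green marks (to about 1 mm).

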